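Flip the status flag of the loaded vial rack

ROBOT

A 6-joint arm with a two-finger parallel gripper is mounted at the origin on the work surface. World frame = base frame: x ahead of the robot, y to its left, z up, the work surface at z = 0. Lengths are in m, angles in degrees, forces in N, time in s.
With the tool pointing down it reaches from about 0.3 to 0.775 m from the base axis. Payload 14.6 kg.
Tool frame: the origin (TCP) lies midway between the tips of the shut fingers; the grasp point (between the pads) lies 19 mm behind it; z points along the fingers, x is the direction in which the jaws open and shut, and the axes are right-handed (so a half turn about z gives the same grasp; the last joint's range is limited). The gripper opens to 94 mm and grips with 3 to 60 N. Pads are 16 mm wide; open, the fingers measure 119 mm over their backs; the gripper's body (75 mm by 177 mm) begins 78 mm behind the grasp point.
Start: joints at [64.71, 17.183, 87.147, -0, 75.671, -3.816], TCP at [0.201, 0.512, 0.205] pointing down, gripper open.
Joint ranges: [-173.82, 173.82], [-45.26, 126.66], [13.44, 144.39], [-59.66, 239.66], [0, 175.72], [-146.38, 146.38]. Speed limits (degrees/s): [127.2, 127.2, 147.25, 180, 180, 180].

INTERFACE

Orientations are given as a 3x3 rotation matrix whose columns are the frame's x, y, z axes.
In Python, from rig import manip gives the robot as it stands. The module is installed in compiled form; this text tells all that it offers.
- The arm moves only by the shell command python3 -m creep 'ROWS'. ROWS is JSON, a list of rows, each a list of 7 numbers: the gripper command: -1 is shut, 1 is fully open, values between are in proportion, then the shift along the tool's x, y, z scaled (see below), then the turn, a rotation vector about the tool's x, y, z scaled (see below). A call has 1 to 12 rows; each row is the pose to reach, as a shift and turn from the pose commanded when the call began, along the tool's axes at that moment, turning the shorter way round; what a row does not reach only later rows make up. The controller multiplies each number of a shift by 0.08 m and each number of a turn by pi rad. A row lasts 1/12 s, in which the tool goes at most 41.7 mm and 7.16 degrees, less where a joint would pass 70% of its speed; a pose out of reach is approached as far as the arm can. A call with a number of a shift or a turn outside -1 to 1 is refused whole. A call with a gripper value outside its range is refused whole. The fingers move at their own pace and stop on an object; the grip force is fixed at half the most. Time passes only in rows, so rows that repeat a pose let the fingers close. It gives the time, the measured TCP pose, the force and the opening at its end, in the units of the state.
- manip.observe(): the state, without advancing time (a new reading comes with each control period).
- manip.capture(name): name is "scene" or "top" or "wrist"; returns a dict with "color" (480x640x3 uint8, blue, green, red), "fovy" (degrees; the focal length in pixels is half the picture's height over the tangent of half this angle, whatever the lens; pixels are square), "cx", "cy" (the principal point, pixels), "dist_coeffs" ([k1, k2, p1, p2, k3] as OpenCV has them; the pictures are not rectified), "world_from_camera" (4x4, takes a point from camera to world coordinates). Camera axes: x right, y down, z forward; pixel columns grow to the right and rows downward; lengths in m; the calibration is good to about 2 mm. A picture is of the moment at which its call begins. There is no depth.
- manip.hand_in(): hands the job in, once; it reports no verdict.
The state is a dict: "time": time; "joint_positions": joint angles; "qvel": joint speeds; "tau": joint torques, N m; "ee_pos": TCP position; "tcp_rot": TCP orientation; "contact_force": force on the tool from outside, world axes, zero at the start; "ft_torque": the same for the moment, N m; "gripper_width": finger opening in m.
Only numpy, scipy, OpenCV 4.12 (cv2) and the standard library are available. Lean on these libraries where they do the work, as an engineer would, in place of code of your own. Each camera call takes 0.05 s, during which the arm holds its last target. There are 200 camera calls.

TASK

Two vial racks stand on the dispensary bench, each with a stiff hinged status flag that lies on the upper half of its slope with the barred face up. With the fingertips, push the flag of the rack that holds the vials up and right over its hinge, and press it down until it lies fully against its stop on the lower half of the slope, ring face up. Leave the empty rack's flag as it is, and do not lift or shift the vials, the bottles, the marker or the carton.

Things in the scene. Friction and masses are not known exactly. Their poses are not given: they have to be found in the camera images.
- rack_loaded: The rack that holds the four vials. Aluminium base plate 150 x 150 x 6 mm fixed to the bench; origin at the centre of its underside, z up. White socket block 140 (x) x 45 (y) mm, top 36 mm above the bench, centred at y = -45 mm, four sockets in a row along x; grey sloping stand with the flag centred at y = +35 mm. The slope climbs 30 degrees towards +x.
- hinge_loaded (a point): Middle of the hinge pin of this rack's flag: at (0, 35, 75) mm in the rack's frame, fixed to the rack, with the rack's axes. The pin lies level along the rack's y. The hinge is stiff (0.045 N m of friction): the flag stays at any angle where it is left and yields to 1 or 2 N at its edge.
- flag_loaded (a joint): Flag angle, rad. 0: it lies on the uphill half of the slope, points to the rack's +x, 30 degrees above level, face with two black bars up. Growing, it swings up (1.05 = upright) and over to the rack's -x; at 3.14 (stop) it lies on the downhill half, points to -x, 30 degrees below level, face with a black ring up. Starts at 0 to 0.2.
- edge_loaded (a point): Middle of this flag's free edge, 70 mm from the pin, half-way through its thickness; moves with the flag. The flag is a white plate 5 mm thick, 50 mm wide along the pin, about 60 g. Its last 28 mm overhang the sloping support, uphill and downhill, so a fingertip can come behind or under the free edge.
- rack_empty: The other rack, of the same build, with empty sockets. Aluminium base plate 150 x 150 x 6 mm fixed to the bench; origin at the centre of its underside, z up. White socket block 140 (x) x 45 (y) mm, top 36 mm above the bench, centred at y = -45 mm, four sockets in a row along x; grey sloping stand with the flag centred at y = +35 mm. The slope climbs 30 degrees towards +x.
- hinge_empty (a point): Middle of the hinge pin of this rack's flag: at (0, 35, 75) mm in the rack's frame, fixed to the rack, with the rack's axes. The pin lies level along the rack's y. The hinge is stiff (0.045 N m of friction): the flag stays at any angle where it is left and yields to 1 or 2 N at its edge.
- flag_empty (a joint): Flag angle, rad. 0: it lies on the uphill half of the slope, points to the rack's +x, 30 degrees above level, face with two black bars up. Growing, it swings up (1.05 = upright) and over to the rack's -x; at 3.14 (stop) it lies on the downhill half, points to -x, 30 degrees below level, face with a black ring up. Starts at 0 to 0.2.
- edge_empty (a point): Middle of this flag's free edge, 70 mm from the pin, half-way through its thickness; moves with the flag. The flag is a white plate 5 mm thick, 50 mm wide along the pin, about 60 g. Its last 28 mm overhang the sloping support, uphill and downhill, so a fingertip can come behind or under the free edge.
- vial0: Glass vial with blue cap, 22 mm diameter, 45 mm tall, loose in socket 1 of the loaded rack (counted from the rack's -x end), its top 59 mm above the bench; origin at the centre of its underside, z up.
- vial1: Glass vial with blue cap, 22 mm diameter, 45 mm tall, loose in socket 2 of the loaded rack (counted from the rack's -x end), its top 59 mm above the bench; origin at the centre of its underside, z up.
- vial2: Glass vial with blue cap, 22 mm diameter, 45 mm tall, loose in socket 3 of the loaded rack (counted from the rack's -x end), its top 59 mm above the bench; origin at the centre of its underside, z up.
- vial3: Glass vial with blue cap, 22 mm diameter, 45 mm tall, loose in socket 4 of the loaded rack (counted from the rack's -x end), its top 59 mm above the bench; origin at the centre of its underside, z up.
- bottle0: Infusion bottle of clear glass with white stopper, 58 mm diameter, 132 mm tall, loose, standing on the bench beyond the racks; origin at the centre of its underside.
- bottle1: Infusion bottle of clear glass with white stopper, 58 mm diameter, 132 mm tall, loose, standing on the bench beyond the racks; origin at the centre of its underside.
- marker: Black marker pen, 135 mm long along its y, 16 mm thick, lying on the bench at the left; origin on its underside at the middle.
- carton: Flat cardboard carton 75 x 130 x 32 mm lying on the bench at the right; origin at the centre of its underside.

How it is judged:
By the outcome, as a careful person would: the job done as asked, in the order asked, and still so for the second after the job is handed in, with the robot touching nothing.
It also fails if it takes over 42 s, if anything falls off the work surface, if the arm or the gripper's body presses on something with over 40 N, if the wrist force passes 120 N, or if a joint passes its speed limit or range.

## Working session

There is one attempt and no reset: what is moved stays moved. The work goes in short steps, Python scripts to look and compute and a shell command to move; the robot and the scene stay as the last step left them, time stands still between calls to the robot, and variables do not carry over. Pictures are saved under pics/ and viewed, about 8 in all and at most 12, crops included, and the job is handed in when it is done.

```bash
mkdir -p pics; cat > h.py <<'E'
import numpy as np, cv2, pickle
from rig import manip
def cap(n,tag):
    c=manip.capture(n); cv2.imwrite(f'pics/{tag}.png',c['color']); pickle.dump(c,open(f'pics/{tag}.pkl','wb')); return c
def K(c):
    f=240/np.tan(np.radians(c['fovy'])/2); return np.array([[f,0,c['cx']],[0,f,c['cy']],[0,0,1.]])
def ray(c,uv):
    p=cv2.undistortPoints(np.array([[uv]],float),K(c),np.array(c['dist_coeffs'],float))[0,0]
    T=np.array(c['world_from_camera']); return T[:3,3],T[:3,:3]@np.array([p[0],p[1],1])
def onz(c,uv,z):
    o,d=ray(c,uv); return o+d*(z-o[2])/d[2]
def proj(c,P):
    T=np.linalg.inv(np.array(c['world_from_camera'])); P=np.atleast_2d(P).astype(float)
    return cv2.projectPoints(P,cv2.Rodrigues(T[:3,:3])[0],T[:3,3],K(c),np.array(c['dist_coeffs'],float))[0][:,0]
E
python3 - <<'E'
from h import *
a=cap('scene','s0');b=cap('top','t0')
print(a['world_from_camera'],b['world_from_camera'],a['fovy'],b['fovy'])
s=manip.observe();print(s)
E
```

```text
[[-0.40815137  0.6772234  -0.61219354  1.31379209]
 [ 0.9129113   0.30106692 -0.27559329  0.30666217]
 [-0.002327   -0.67136218 -0.74112577  0.96741826]
 [ 0.          0.          0.          1.        ]] [[ 0.01437747 -0.98610281  0.16551295  0.3592324 ]
 [-0.99989009 -0.01357974  0.00595041 -0.00255912]
 [-0.00362009 -0.16558031 -0.98618967  1.63504421]
 [ 0.          0.          0.          1.        ]] 51.90047716215271 44.817837559861374
{'time': 0.1, 'joint_positions': array([ 6.47096256e+01,  1.72139566e+01,  8.71765136e+01, -6.68692262e-04,
        7.56707707e+01, -3.81702377e+00]), 'qvel': array([ 0.05175818, -0.02167046, -0.13485791, -0.02985515,  0.0513132 ,
        0.02028997]), 'tau': array([ 2.98227515e-04, -5.32640183e+01, -3.53288305e+01,  7.09050894e-02,
        2.35149404e-02, -8.94491478e-06]), 'ee_pos': array([0.20125175, 0.51160235, 0.2049303 ]), 'tcp_rot': array([[ 3.66065500e-01,  9.30588980e-01, -4.46397513e-04],
       [ 9.30588476e-01, -3.66065767e-01, -9.71241200e-04],
       [-1.06723721e-03, -5.98744860e-05, -9.99999429e-01]]), 'contact_force': array([ 0.77000648, -0.43597375, -0.68157112]), 'ft_torque': array([0.0193692 , 0.05642025, 0.01214996]), 'gripper_width': 0.0939096055781335}
```

View pics/s0.png

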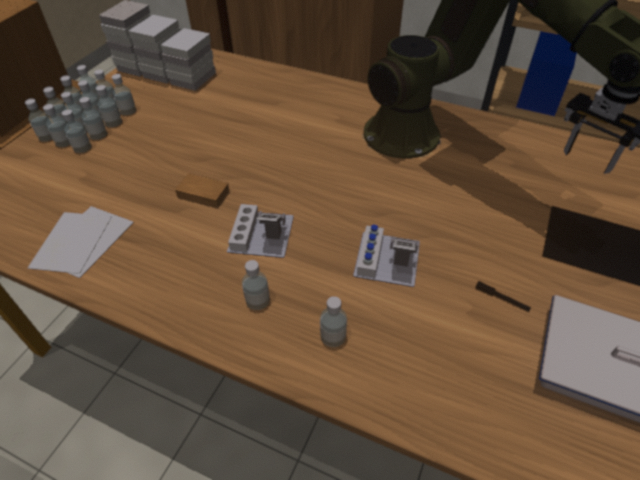

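View pics/t0.png

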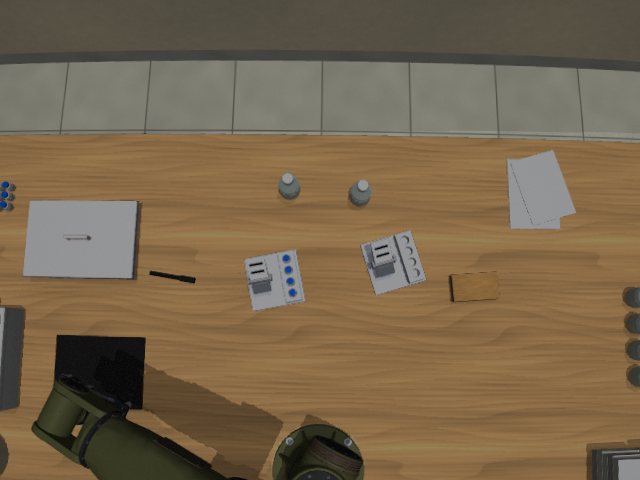

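The scene view shows the loaded rack near (388,255) and the empty one near (262,230). In the top view the loaded rack is near (274,280), with four blue caps at x≈288 and the barred flag at (259,268), on the far (+x) side. Next I'll get the rack pose from the caps.

```bash
python3 - <<'E'
from h import *
for t,box in(('t0',(230,320,235,320)),('s0',(340,430,215,295))):
    c=pickle.load(open(f'pics/{t}.pkl','rb')); im=c['color'].astype(int)
    m=((im[:,:,0]-im[:,:,2]>60)).astype(np.uint8); k=np.zeros_like(m); k[box[2]:box[3],box[0]:box[1]]=1; m*=k
    n,_,st,ce=cv2.connectedComponentsWithStats(m)
    P=np.array([onz(c,ce[i],0.057) for i in range(1,n) if st[i,4]>5]); print(t,st[1:,4],P.round(4))
    o=P.mean(0); d=np.linalg.svd(P-o)[2][0]; d*=np.sign(d[0]); yaw=np.arctan2(d[1],d[0])
    y=np.array([-d[1],d[0],0]); R=o+0.045*y; R[2]=0
    print('yaw',np.degrees(yaw),'rack',R.round(4),'hinge',(R+.035*y).round(4))
    if t=='t0':
        # base plate: non-wood light/grey
        h=cv2.cvtColor(c['color'],cv2.COLOR_BGR2HSV); g=((h[:,:,1]<60)&(h[:,:,2]>90)).astype(np.uint8)*k
        cn=max(cv2.findContours(g,0,2)[0],key=cv2.contourArea); q=cv2.boxPoints(cv2.minAreaRect(cn)); print('plate',[onz(c,p,.006).round(4)[:2] for p in q])
ims=[]
for t,(x0,x1,y0,y1) in(('t0',(235,315,240,315)),('s0',(345,425,218,293))):
    ims.append(cv2.resize(cv2.imread(f'pics/{t}.png')[y0:y1,x0:x1],(400,375),interpolation=2))
cv2.imwrite('pics/crop.png',np.hstack(ims))
E
```

```text
t0 [32 33 32 35] [[0.5741 0.0974 0.057 ]
 [0.5428 0.0907 0.057 ]
 [0.5115 0.0847 0.057 ]
 [0.4799 0.078  0.057 ]]
yaw 11.533439444440942 rack [0.5181 0.1318 0.    ] hinge [0.5111 0.1661 0.    ]
plate [array([0.5764, 0.222 ]), array([0.6066, 0.0727]), array([0.4588, 0.0425]), array([0.4292, 0.1898])]
s0 [14 21 19 20] [[0.4794 0.0746 0.057 ]
 [0.51   0.0808 0.057 ]
 [0.5412 0.0874 0.057 ]
 [0.5724 0.0934 0.057 ]]
yaw 11.509570003907053 rack [0.5168 0.1281 0.    ] hinge [0.5098 0.1624 0.    ]
```

View pics/crop.png

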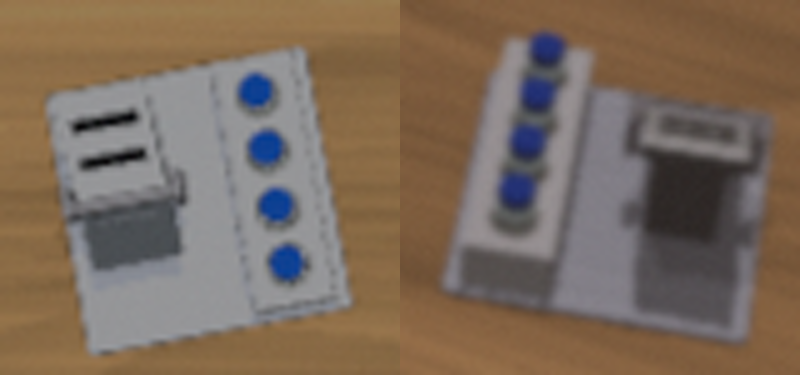

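The crop shows the flag flat, bars up, on the far side, and both views agree to about 4 mm. I'll use rack (0.5175, 0.131) and yaw 11.5°. The plan is to shut the fingers, tilt them 45° in from the rack's +y side so they lie across under the flag, and sweep round the hinge.

```bash
cat >> h.py <<'E'
from scipy.spatial.transform import Rotation as Ro
O=np.array([.5175,.131,0]); A=np.radians(11.5)
ux=np.array([np.cos(A),np.sin(A),0]); uy=np.array([-np.sin(A),np.cos(A),0]); uz=np.array([0,0,1.])
B=np.c_[ux,uy,uz]
def go(P,t):
    """P mm in rack frame list of waypoints, t tilt deg"""
    s=manip.observe(); R=np.array(s['tcp_rot']); p=np.array(s['ee_pos'])
    print('t',round(s['time'],2),'rack pos',(B.T@(p-O)*1e3).round(1),'q',np.round(s['joint_positions'],1),'F',(B.T@s['contact_force']).round(1),'w',round(s['gripper_width'],3))
    t=np.radians(t); z=-uz*np.cos(t)-uy*np.sin(t); Rt=np.c_[ux,np.cross(z,ux),z]
    rv=Ro.from_matrix(R.T@Rt).as_rotvec()/np.pi
    for q in np.atleast_2d(P): print(q,'shift',(R.T@(O+B@(np.array(q)/1e3)-p)/.08).round(3),'turn',rv.round(3))
E
python3 -c "
from h import *
go([[115,35,160],[-250,300,205]],45)"
```

```text
t 0.1 rack pos [-234.   436.   204.9] q [64.7 17.2 87.2 -0.  75.7 -3.8] F [ 0.7 -0.6 -0.7] w 0.094
[115  35 160] shift [-1.83   6.388  0.563] turn [-0.228 -0.124  0.3  ]
[-250  300  205] shift [-1.535e+00  7.580e-01  1.000e-03] turn [-0.228 -0.124  0.3  ]
```

```bash
r='[-1,-0.3,1,0,-0.228,-0.124,0.3]'; python3 -m creep '[[-1,-0.3,1,0,-0.228,-0.124,0.3],[-1,-0.3,1,0,-0.228,-0.124,0.3],[-1,-0.3,1,0,-0.228,-0.124,0.3],[-1,-0.3,1,0,-0.228,-0.124,0.3],[-1,-0.3,1,0,-0.228,-0.124,0.3],[-1,-0.3,1,0,-0.228,-0.124,0.3],[-1,-0.3,1,0,-0.228,-0.124,0.3],[-1,-0.3,1,0,-0.228,-0.124,0.3],[-1,-0.3,1,0,-0.228,-0.124,0.3],[-1,-0.3,1,0,-0.228,-0.124,0.3],[-1,-0.3,1,0,-0.228,-0.124,0.3]]'
python3 -c "
from h import *
go([[115,35,160]],45)"
```

```text
time: 1.02
ee_pos: [0.2668, 0.4601, 0.2029]
tcp_rot: [[0.981, 0.138, 0.138], [0.195, -0.69, -0.697], [-0.001, 0.711, -0.703]]
contact_force: [-0.3, 0.0, -0.5]
gripper_width: 0.0242
t 1.02 rack pos [-180.   372.5  202.9] q [ 67.5  38.9  66.4 -25.3 112.6  54.5] F [-0.3  0.1 -0.5] w 0.024
[115  35 160] shift [3.706 2.577 3.362] turn [ 0.002  0.001 -0.001]
```

```bash
for i in 1 ; do python3 -m creep '[[-1,0.93,0.64,0.84,0,0,0],[-1,0.93,0.64,0.84,0,0,0],[-1,0.93,0.64,0.84,0,0,0],[-1,0.93,0.64,0.84,0,0,0]]'; done
python3 -m creep '[[-1,0.93,0.64,0.84,0,0,0],[-1,0.93,0.64,0.84,0,0,0],[-1,0.93,0.64,0.84,0,0,0],[-1,0.93,0.64,0.84,0,0,0]]'
python3 -c "
from h import *
go([[115,35,160]],45)"
```

```text
time: 1.35
ee_pos: [0.3598, 0.3897, 0.1937]
tcp_rot: [[0.98, 0.142, 0.138], [0.198, -0.695, -0.691], [-0.002, 0.705, -0.709]]
contact_force: [1.1, -1.0, -0.8]
gripper_width: 0.0009
time: 1.68
ee_pos: [0.449, 0.3225, 0.1822]
tcp_rot: [[0.98, 0.141, 0.139], [0.198, -0.695, -0.691], [-0.001, 0.705, -0.709]]
contact_force: [1.1, 0.0, 0.8]
gripper_width: 0.0005
t 1.68 rack pos [-29.  201.3 182.2] q [ 47.9  35.7  74.3 -35.   98.7  40.1] F [ 1.1 -0.2  0.8] w 0.001
[115  35 160] shift [1.803 1.279 1.659] turn [-0.001  0.001 -0.   ]
```

```bash
python3 -m creep '[[-1,0.9,0.64,0.83,0,0,0],[-1,0.9,0.64,0.83,0,0,0],[-1,0.9,0.64,0.83,0,0,0],[-1,0.9,0.64,0.83,0,0,0]]'
python3 -m creep '[[-1,0.95,0.66,0.85,0,0,0],[-1,0.95,0.66,0.85,0,0,0],[-1,0.95,0.66,0.85,0,0,0],[-1,0.95,0.66,0.85,0,0,0],[-1,0.95,0.66,0.85,0,0,0]]'
python3 -c "
from h import *
go([[115,35,160],[115,35,60]],45); cap('wrist','w1');cap('scene','s1')
cv2.imwrite('pics/c1.png',np.hstack([cv2.resize(cv2.imread('pics/w1.png'),(400,300)),cv2.resize(cv2.imread('pics/s1.png')[180:300,320:480],(400,300))]))"
```

```text
time: 2.02
ee_pos: [0.5356, 0.2556, 0.1712]
tcp_rot: [[0.98, 0.141, 0.139], [0.198, -0.695, -0.691], [-0.001, 0.705, -0.709]]
contact_force: [-0.6, -0.9, 0.8]
gripper_width: 0.0003
time: 2.43
ee_pos: [0.6248, 0.1897, 0.1605]
tcp_rot: [[0.98, 0.142, 0.14], [0.199, -0.695, -0.691], [-0.001, 0.705, -0.709]]
contact_force: [0.4, -0.7, 0.9]
gripper_width: 0.0003
t 2.43 rack pos [116.8  36.1 160.5] q [ 29.7  42.3  66.4 -42.   88.9  25.8] F [ 0.2 -0.8  0.9] w 0.0
[115  35 160] shift [-0.023  0.006  0.014] turn [-0.001  0.     0.   ]
[115  35  60] shift [-0.022 -0.875  0.901] turn [-0.001  0.     0.   ]
```

View pics/c1.png

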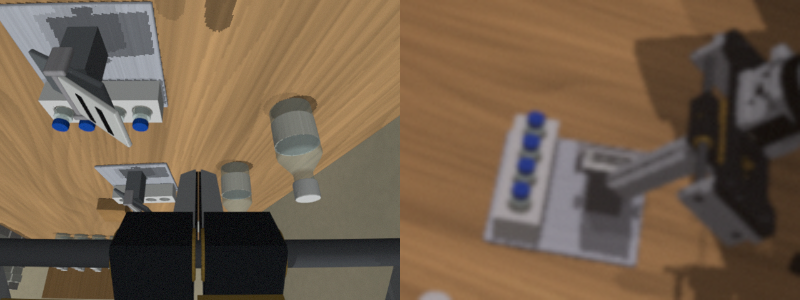

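The wrist view (left) shows the flag clear of the fingers, with its free edge near (120,140), the bars up, and the loaded rack at top left. The bottles at (298,150) and (237,185) are well off the path. I'll go down beyond the free edge.

```bash
python3 -m creep '[[-1,-0.02,-0.4,0.42,0,0,0],[-1,-0.02,-0.9,0.92,0,0,0],[-1,-0.02,-0.9,0.92,0,0,0],[-1,-0.02,-0.9,0.92,0,0,0],[-1,-0.02,-0.9,0.92,0,0,0],[-1,-0.02,-0.9,0.92,0,0,0]]'
python3 - <<'E'
from h import *
go([[85,35,55],[58,35,55],[56,35,85]],45)
c=cap('wrist','w2'); im=c['color'].copy()
H=np.array([0,35,75.])
for th in(0,.1,.2):
  for s in(-25,25):
    ph=np.pi/6+th
    for r in(0,70):
      q=proj(c,O+B@((H+[r*np.cos(ph),s,r*np.sin(ph)])/1e3))[0]
      cv2.circle(im,tuple(int(v) for v in q),2,(0,0,255) if th==0 else (0,255,0) if th==.1 else (255,0,0),-1)
cv2.imwrite('pics/w2o.png',im)
E
```

```text
time: 3.03
ee_pos: [0.6238, 0.1901, 0.0601]
tcp_rot: [[0.98, 0.14, 0.143], [0.2, -0.695, -0.69], [0.003, 0.705, -0.709]]
contact_force: [0.6, -0.4, 1.6]
gripper_width: 0.0008
t 3.03 rack pos [115.9  36.7  60.1] q [ 29.8  49.   69.2 -42.6  81.8  32.4] F [ 0.5 -0.5  1.6] w 0.001
[85 35 55] shift [-0.387 -0.029  0.059] turn [-0.001 -0.001 -0.   ]
[58 35 55] shift [-0.724 -0.029  0.058] turn [-0.001 -0.001 -0.   ]
[56 35 85] shift [-0.748  0.235 -0.208] turn [-0.001 -0.001 -0.   ]
```

View pics/w2o.png

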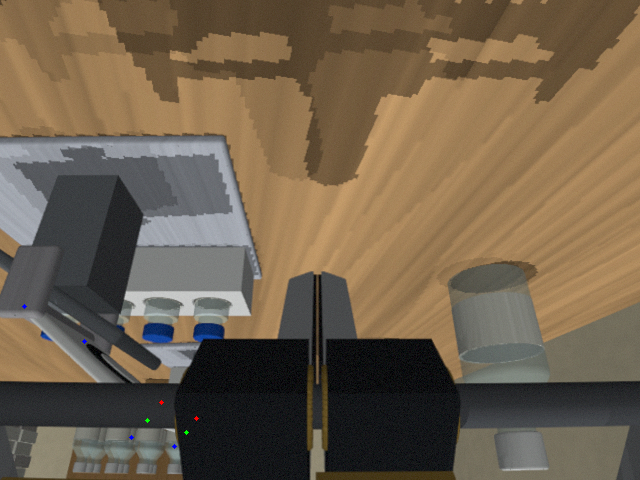

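Image-down is world-up in this view. The predicted hinge, at (25,306) and (85,342), lies on the stand's top, and the predicted free edge, at about (160,402) and (196,418), continues the barred plate. I'll slide in under the overhang.

```bash
python3 -m creep '[[-1,-0.25,-0.03,0.06,0,0,0],[-1,-0.5,-0.03,0.06,0,0,0],[-1,-0.72,-0.03,0.06,0,0,0],[-1,-0.72,-0.03,0.06,0,0,0],[-1,-0.72,-0.03,0.06,0,0,0]]'
python3 - <<'E'
from h import *
go([[58,35,65],[58,35,75],[57,35,85],[55,35,95]],45)
E
```

```text
time: 3.5
ee_pos: [0.5677, 0.1764, 0.0547]
tcp_rot: [[0.98, 0.14, 0.143], [0.2, -0.695, -0.691], [0.003, 0.705, -0.709]]
contact_force: [-0.1, 0.4, 0.4]
gripper_width: 0.0007
t 3.5 rack pos [58.3 34.5 54.7] q [ 31.2  43.4  80.4 -42.7  78.6  37.1] F [0.  0.4 0.4] w 0.001
[58 35 65] shift [-0.003  0.086 -0.096] turn [-0.001 -0.001 -0.   ]
[58 35 75] shift [-0.003  0.174 -0.185] turn [-0.001 -0.001 -0.   ]
[57 35 85] shift [-0.015  0.262 -0.274] turn [-0.001 -0.001 -0.   ]
[55 35 95] shift [-0.04   0.351 -0.362] turn [-0.001 -0.001 -0.   ]
```

```bash
cat >> h.py <<'E'
def wp(phi,rc):
    p=np.radians(phi); c=np.array([0,75])+rc*np.array([np.cos(p),np.sin(p)])-2.5*np.array([-np.sin(p),np.cos(p)])
    if phi<=75: return [c[0]+12.5,35,c[1]-36]
    if phi<90.1: return [c[0]+12.5,35,c[1]-22]
    return [c[0]+(12.5 if phi<=180 else -12.5*(phi-180)/30 if 0 else 12.5 if phi<=180 else -12.5),35,c[1]+6]
E
python3 - <<'E'
from h import *
go([wp(f,60) for f in(30,42,54,66,75)]+[wp(90,58)],45)
E
```

```text
t 3.5 rack pos [58.3 34.5 54.7] q [ 31.2  43.4  80.4 -42.7  78.6  37.1] F [0.  0.4 0.4] w 0.001
[65.71152423 35.         66.83493649] shift [ 0.093  0.102 -0.112] turn [-0.001 -0.001 -0.   ]
[58.76151604 35.         77.28997432] shift [ 0.007  0.194 -0.205] turn [-0.001 -0.001 -0.   ]
[49.78965762 35.         86.07155653] shift [-0.105  0.272 -0.283] turn [-0.001 -0.001 -0.   ]
[39.18806223 35.         92.79588585] shift [-0.237  0.331 -0.343] turn [-0.001 -0.001 -0.   ]
[30.44395727 35.         96.30850196] shift [-0.347  0.363 -0.374] turn [-0.001 -0.001 -0.   ]
[ 15.  35. 111.] shift [-0.539  0.492 -0.505] turn [-0.001 -0.001 -0.   ]
```

```bash
python3 -m creep '[[-1,0.08,0.05,-0.05,0,0,0],[-1,0.09,0.1,-0.11,0,0,0],[-1,0.05,0.15,-0.16,0,0,0],[-1,0.01,0.19,-0.2,0,0,0],[-1,-0.05,0.23,-0.24,0,0,0],[-1,-0.1,0.27,-0.28,0,0,0],[-1,-0.1,0.27,-0.28,0,0,0],[-1,-0.1,0.27,-0.28,0,0,0]]'
python3 - <<'E'
from h import *
go([wp(f,60) for f in(54,66,75)]+[wp(90,58),wp(100,54)],45)
c=cap('scene','s3');w=cap('wrist','w3')
cv2.imwrite('pics/c3.png',np.hstack([cv2.resize(w['color'],(400,300)),cv2.resize(c['color'][195:285,350:470],(400,300))]))
E
```

```text
time: 4.17
ee_pos: [0.5624, 0.1749, 0.0852]
tcp_rot: [[0.979, 0.138, 0.148], [0.203, -0.696, -0.689], [0.008, 0.705, -0.709]]
contact_force: [26.2, -1.0, -5.1]
gripper_width: 0.0006
t 4.17 rack pos [52.7 34.1 85.2] q [ 31.4  40.2  81.3 -42.5  80.1  35.8] F [25.4 -6.2 -5.1] w 0.001
[49.78965762 35.         86.07155653] shift [-0.036 -0.    -0.016] turn [-0.001 -0.003 -0.001]
[39.18806223 35.         92.79588585] shift [-0.168  0.059 -0.076] turn [-0.001 -0.003 -0.001]
[30.44395727 35.         96.30850196] shift [-0.277  0.09  -0.108] turn [-0.001 -0.003 -0.001]
[ 15.  35. 111.] shift [-0.469  0.221 -0.24 ] turn [-0.001 -0.003 -0.001]
[  5.58501779  35.         134.61373911] shift [-0.584  0.429 -0.45 ] turn [-0.001 -0.003 -0.001]
```

View pics/c3.png

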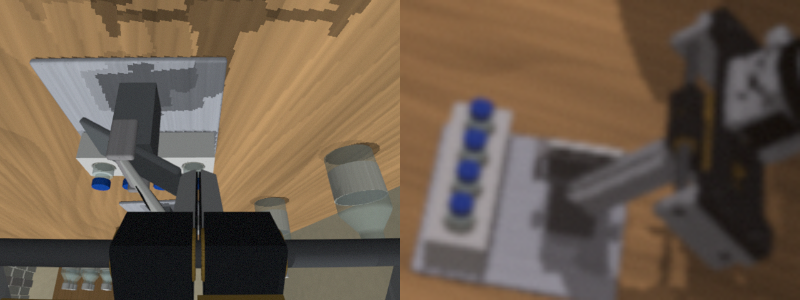

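The left panel shows the flag still at roughly 30°, with its barred plate running from (120,160) to (165,212). The finger is at the end of the dark support near (185,195). The 25 N reading is almost pure +x, so the low tip is jammed on the fixed support end. I'll back off in x, lift the tip above the support, then push across.

```bash
python3 -m creep '[[-1,0.08,0,0,0,0,0],[-1,0.08,0.05,-0.05,0,0,0],[-1,0.08,0.1,-0.1,0,0,0],[-1,0.08,0.15,-0.15,0,0,0],[-1,0.08,0.17,-0.17,0,0,0],[-1,0.08,0.17,-0.17,0,0,0]]'
python3 - <<'E'
from h import *
go([[45,35,103],[30,35,107],[15,35,112],[5,35,122]],45)
E
```

```text
time: 4.77
ee_pos: [0.5655, 0.176, 0.1039]
tcp_rot: [[0.98, 0.14, 0.141], [0.199, -0.695, -0.691], [0.001, 0.706, -0.709]]
contact_force: [-0.1, 0.2, 0.0]
gripper_width: 0.0003
t 4.77 rack pos [ 56.   34.5 103.9] q [ 31.3  39.3  79.9 -42.1  82.1  34. ] F [-0.1  0.2  0. ] w 0.0
[ 45  35 103] shift [-0.138 -0.013  0.004] turn [-0.001 -0.    -0.   ]
[ 30  35 107] shift [-0.325  0.023 -0.032] turn [-0.001 -0.    -0.   ]
[ 15  35 112] shift [-0.513  0.067 -0.076] turn [-0.001 -0.    -0.   ]
[  5  35 122] shift [-0.638  0.155 -0.165] turn [-0.001 -0.    -0.   ]
```

```bash
python3 -m creep '[[-1,-0.05,-0.01,0,0,0,0],[-1,-0.1,-0.01,0,0,0,0],[-1,-0.14,-0.01,0,0,0,0],[-1,-0.14,-0.01,0,0,0,0]]'
python3 - <<'E'
from h import *
go([[30,35,107],[15,35,112],[5,35,122]],45)
c=cap('scene','s4');w=cap('wrist','w4')
cv2.imwrite('pics/c4.png',np.hstack([cv2.resize(w['color'],(400,300)),cv2.resize(c['color'][195:285,350:470],(400,300))]))
E
```

```text
time: 5.1
ee_pos: [0.5537, 0.1741, 0.1022]
tcp_rot: [[0.98, 0.142, 0.14], [0.199, -0.694, -0.692], [-0.001, 0.706, -0.708]]
contact_force: [0.4, -0.6, 0.3]
gripper_width: 0.0004
t 5.1 rack pos [ 44.   35.  102.2] q [ 31.7  38.2  82.  -42.   81.6  34.9] F [ 0.3 -0.7  0.3] w 0.0
[ 30  35 107] shift [-0.176  0.042 -0.043] turn [-0.001  0.     0.   ]
[ 15  35 112] shift [-0.363  0.086 -0.087] turn [-0.001  0.     0.   ]
[  5  35 122] shift [-0.488  0.174 -0.175] turn [-0.001  0.     0.   ]
```

View pics/c4.png

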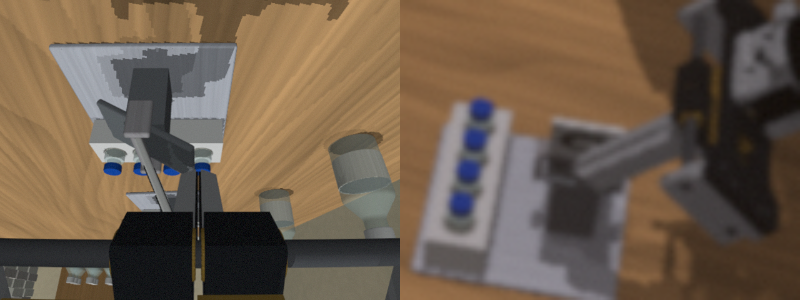

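The flag has risen to about 60–65° (its line runs (140,135) to (170,212)) and the finger is on its underside. I'll keep pushing to upright.

```bash
python3 -m creep '[[-1,-0.06,0.02,-0.02,0,0,0],[-1,-0.12,0.03,-0.03,0,0,0],[-1,-0.18,0.04,-0.04,0,0,0],[-1,-0.24,0.06,-0.06,0,0,0],[-1,-0.3,0.07,-0.07,0,0,0],[-1,-0.36,0.09,-0.09,0,0,0],[-1,-0.36,0.09,-0.09,0,0,0]]'
python3 - <<'E'
from h import *
go([[10,35,125]]+[wp(f,52) for f in (100,115,130,145,160,175)],45)
E
```

```text
time: 5.78
ee_pos: [0.5255, 0.1684, 0.113]
tcp_rot: [[0.98, 0.141, 0.14], [0.199, -0.694, -0.692], [-0.0, 0.706, -0.708]]
contact_force: [0.4, 0.0, -0.6]
gripper_width: 0.0003
t 5.78 rack pos [ 15.3  35.  113. ] q [ 32.6  34.5  86.6 -41.7  81.5  36.1] F [ 0.4 -0.  -0.6] w 0.0
[ 10.  35. 125.] shift [-0.066  0.106 -0.106] turn [-0.001  0.    -0.   ]
[  5.93231414  35.         132.6441236 ] shift [-0.117  0.173 -0.174] turn [-0.001  0.    -0.   ]
[ -7.21038014  35.         129.18455058] shift [-0.281  0.143 -0.143] turn [-0.001  0.    -0.   ]
[-19.0098446   35.         122.44128007] shift [-0.429  0.083 -0.083] turn [-0.001  0.    -0.   ]
[-28.66196521  35.         112.8738548 ] shift [-0.55  -0.001  0.002] turn [-0.001  0.    -0.   ]
[-35.50896592  35.         101.134279  ] shift [-0.635 -0.105  0.106] turn [-0.001  0.    -0.   ]
[-39.08423494  35.          88.02258537] shift [-0.68  -0.22   0.222] turn [-0.001  0.    -0.   ]
```

```bash
python3 -m creep '[[-1,-0.07,0.09,-0.09,0,0,0],[-1,-0.12,0.15,-0.15,0,0,0],[-1,-0.2,0.15,-0.15,0,0,0],[-1,-0.28,0.14,-0.14,0,0,0],[-1,-0.36,0.12,-0.12,0,0,0],[-1,-0.43,0.08,-0.08,0,0,0],[-1,-0.5,0.04,-0.04,0,0,0],[-1,-0.55,0,0,0,0,0],[-1,-0.6,-0.05,0.05,0,0,0],[-1,-0.64,-0.1,0.1,0,0,0],[-1,-0.67,-0.16,0.16,0,0,0],[-1,-0.68,-0.22,0.22,0,0,0]]'
python3 - <<'E'
from h import *
go([[-45,35,80]]+[wp(f,52) for f in (190,200,210)],45)
c=cap('scene','s5');w=cap('wrist','w5')
cv2.imwrite('pics/c5.png',np.hstack([cv2.resize(w['color'],(400,300)),cv2.resize(c['color'][195:285,350:470],(400,300))]))
E
```

```text
time: 6.78
ee_pos: [0.4725, 0.1575, 0.0869]
tcp_rot: [[0.98, 0.141, 0.14], [0.199, -0.694, -0.692], [-0.001, 0.706, -0.708]]
contact_force: [-1.6, 0.3, 0.4]
gripper_width: 0.0004
t 6.78 rack pos [-38.8  34.9  86.9] q [ 34.6  31.6  95.7 -41.6  78.   41.6] F [-1.5  0.6  0.4] w 0.0
[-45.  35.  80.] shift [-0.077 -0.061  0.06 ] turn [-0.001  0.     0.   ]
[-64.1441236   35.          74.43231414] shift [-0.316 -0.11   0.11 ] turn [-0.001  0.     0.   ]
[-62.21906664  35.          65.5641841 ] shift [-0.292 -0.189  0.188] turn [-0.001  0.     0.   ]
[-58.783321    35.          57.16506351] shift [-0.249 -0.263  0.263] turn [-0.001  0.     0.   ]
```

View pics/c5.png

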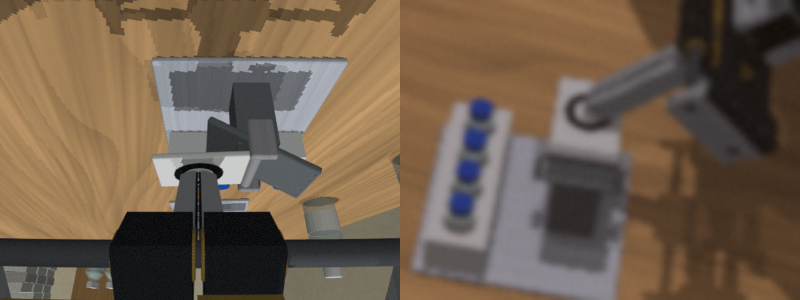

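The flag is now over, at about 175°, with the ring face up and the fingertip on the ring near (195,170). I'll press it down to the stop, watching the force.

```bash
python3 -m creep '[[-1,-0.12,-0.04,0.04,0,0,0],[-1,-0.2,-0.08,0.08,0,0,0],[-1,-0.25,-0.12,0.12,0,0,0],[-1,-0.28,-0.16,0.16,0,0,0],[-1,-0.28,-0.2,0.2,0,0,0],[-1,-0.26,-0.23,0.23,0,0,0],[-1,-0.25,-0.26,0.26,0,0,0],[-1,-0.25,-0.26,0.26,0,0,0]]'
python3 - <<'E'
from h import *
go([[-57,35,53],[-57,35,50]],45)
E
```

```text
time: 7.55
ee_pos: [0.4534, 0.1536, 0.0576]
tcp_rot: [[0.98, 0.141, 0.14], [0.199, -0.694, -0.692], [-0.001, 0.706, -0.708]]
contact_force: [0.3, -0.4, -0.4]
gripper_width: 0.0006
t 7.55 rack pos [-58.3  34.9  57.6] q [ 35.5  32.8  99.  -41.8  75.1  45.1] F [ 0.2 -0.5 -0.4] w 0.001
[-57  35  53] shift [ 0.016 -0.041  0.04 ] turn [-0.001  0.     0.   ]
[-57  35  50] shift [ 0.016 -0.068  0.067] turn [-0.001  0.     0.   ]
```

```bash
python3 -m creep '[[-1,0.01,-0.02,0.02,0,0,0],[-1,0.01,-0.04,0.04,0,0,0],[-1,0.01,-0.055,0.055,0,0,0],[-1,0.01,-0.055,0.055,0,0,0]]'
python3 - <<'E'
from h import *
go([[-57,35,50],[-57,35,47]],45)
E
```

```text
time: 7.88
ee_pos: [0.4543, 0.1539, 0.0522]
tcp_rot: [[0.98, 0.141, 0.141], [0.199, -0.694, -0.692], [0.0, 0.706, -0.708]]
contact_force: [-1.0, -0.5, 3.8]
gripper_width: 0.0008
t 7.88 rack pos [-57.4  35.   52.2] q [ 35.4  33.4  98.9 -42.   74.6  45.5] F [-1.1 -0.2  3.8] w 0.001
[-57  35  50] shift [ 0.005 -0.019  0.02 ] turn [-0.  0. -0.]
[-57  35  47] shift [ 0.005 -0.046  0.046] turn [-0.  0. -0.]
```

```bash
python3 -m creep '[[-1,0,-0.015,0.015,0,0,0],[-1,0,-0.025,0.025,0,0,0],[-1,0,-0.025,0.025,0,0,0],[-1,0,-0.025,0.025,0,0,0]]'
python3 - <<'E'
from h import *
go([[-57,35,47]],45)
E
```

```text
time: 8.22
ee_pos: [0.4547, 0.1539, 0.0511]
tcp_rot: [[0.98, 0.139, 0.142], [0.199, -0.693, -0.693], [0.002, 0.707, -0.707]]
contact_force: [-4.9, 2.0, 20.4]
gripper_width: 0.0005
t 8.22 rack pos [-57.   35.   51.1] q [ 35.5  33.6  98.9 -42.1  74.6  45.7] F [-4.4  2.9 20.4] w 0.0
[-57  35  47] shift [-0.    -0.036  0.037] turn [-0.    -0.    -0.001]
```

At 20 N with only 1 mm of further travel, the flag is on its stop. I'll retreat straight up and look.

```bash
python3 -m creep '[[-1,-0.1,0.2,-0.2,0,0,0],[-1,-0.3,0.5,-0.7,0,0,0],[-1,-0.5,0.6,-1,0,0,0],[-1,-0.5,0.6,-1,0,0,0],[-1,-0.5,0.6,-1,0,0,0]]'
python3 -m creep '[[-1,-0.5,0,-0.5,0,0,0],[-1,-0.8,0,-1,0,0,0],[-1,-0.8,0,-1,0,0,0],[-1,-0.8,0,-1,0,0,0],[-1,-0.8,0,-1,0,0,0]]'
python3 - <<'E'
from h import *
go([[-57,35,47]],45)
c=cap('scene','s6');w=cap('wrist','w6');t=cap('top','t6')
cv2.imwrite('pics/c6.png',np.vstack([np.hstack([cv2.resize(w['color'],(400,300)),cv2.resize(c['color'][195:285,350:470],(400,300))]),np.hstack([cv2.resize(t['color'][235:325,225:345],(400,300)),cv2.resize(t['color'][150:330,230:470],(400,300))])]))
for n in('t0','t6'):
    c=pickle.load(open(f'pics/{n}.pkl','rb')); im=c['color'].astype(int)
    m=(im[:,:,0]-im[:,:,2]>60).astype(np.uint8); m[:235]=0;m[320:]=0;m[:,:230]=0;m[:,320:]=0
    print(n,cv2.connectedComponentsWithStats(m)[3][1:].round(1).tolist())
E
```

```text
time: 8.63
ee_pos: [0.4105, 0.1687, 0.1409]
tcp_rot: [[0.98, 0.14, 0.143], [0.2, -0.696, -0.69], [0.003, 0.705, -0.71]]
contact_force: [0.8, -0.9, -0.4]
gripper_width: 0.0
time: 9.05
ee_pos: [0.3368, 0.2105, 0.1956]
tcp_rot: [[0.98, 0.142, 0.141], [0.2, -0.694, -0.692], [-0.001, 0.706, -0.708]]
contact_force: [0.3, -1.0, 0.3]
gripper_width: 0.0006
t 9.05 rack pos [-161.2  113.9  195.6] q [ 48.9  16.  101.3 -34.2  93.2  44.9] F [ 0.1 -1.   0.3] w 0.001
[-57  35  47] shift [ 1.304 -0.612  2.012] turn [-0. -0.  0.]
t0 [[285.5, 257.5], [287.7, 268.9], [289.6, 280.3], [291.8, 292.0]]
t6 [[285.5, 257.5], [287.7, 268.9], [289.6, 280.3], [291.8, 292.0]]
```

View pics/c6.png

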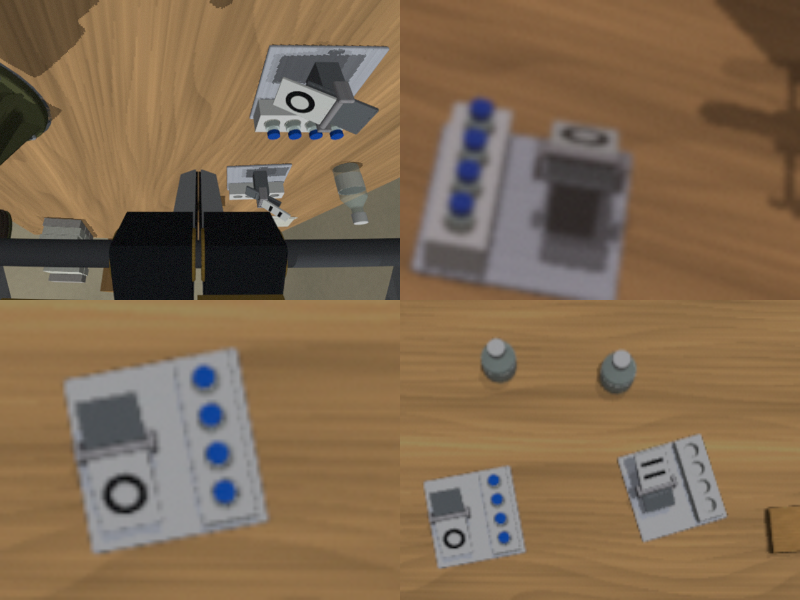

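The flag is down with the ring up, in line with the support. The caps haven't moved, and the empty rack's flag and the bottles look untouched.

```bash
python3 -c "
from rig import manip
print(manip.hand_in())"
```

```text
the job is handed in; nothing more can be done
None
```

The loaded rack's flag is over its hinge and pressed down on its lower stop, ring face up. I handed the job in at about 9.2 s of the 42 s allowed. I used the shut fingertips, tilted 45° and coming in from the flag side, to lift the flag, push it past upright and press it down.

**Checks that passed:**
- **Stop:** at the end of the press, the force rose from about 4 N to 20 N while the tip moved only about 1 mm. I did not measure the final flag angle separately.
- **Final pictures:** they show the ring up and the flag in line with the support. The empty rack's flag still has its bars up.
- **Vials:** the four caps are at the same pixels in the top view before and after.
- **Bottles and carton:** the bottles look unmoved. Only the near edge of the carton is in the final close-up, and it looks undisturbed.
- **Clearance:** at the end the gripper stood clear of everything, with about zero force.

**Checks that failed or disagreed:**
- **Jam on the support:** on the first lift the fingertip pressed on the end of the fixed support with about 25 N. I backed off, went higher and carried on, and saw no after-effect.
- **Rack position:** the two camera views differed by about 4 mm, so I used a value between them.
- **Tip height:** at the stop the tip was about 6 mm lower than my simple geometry predicted. I put that down to the rough tip model.
- **Marker:** I did not check it in the final pictures, but the arm passed well above it and recorded no contact there.

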